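# Put a piled-up stack of bench supplies back on their outlined pads

### The job

Someone has piled the bench supplies into one stack. Take it apart from the top down, one thing at a time, and set each upright in the middle of the painted outline that fits its shape and size before fetching the next: the oblong things lengthwise along their outlines, the pots in the round ones. Keep the tall dispenser bottle standing.

Things in the scene. Friction and masses are not known exactly. Their poses are not given: they have to be found in the camera images.
- heatsink_center (a point): Finned dark-grey heatsink, 19 (x) x 30 (y) x 18 (z) mm, about 30 g, top of the stack at the start, lying centred on the fuse box. Point: its centre, half-way up (9 mm above its foot). y along its 30 mm side, z up. Grip it across x or y with the fingertips just above what carries it.
- fuse_box_center (a point): Closed yellow cardboard box, 30 (x) x 52 (y) x 22 (z) mm, about 40 g, second from the top, lying across the smaller pot. It is narrower in x than the pot below it (30 against 43 mm), so fingertips beside it must stay above the pot's lid. Point: its centre, half-way up (11 mm). y along its 52 mm side, z up.
- flux_jar_center (a point): Smaller round pot with orange-red screw lid (fixed to it) and cream body, lid diameter 43, height 30 mm, about 60 g, third from the top, standing on the larger pot. Point: its centre, half-way up (15 mm). z up.
- tip_cleaner_center (a point): Larger round pot with black screw lid (fixed to it) and cream body, diameter 58 below and 60 at the lid, height 34 mm, about 160 g, bottom of the stack, standing on the bench. Point: its centre, half-way up (17 mm). z up.
- pad_small_oblong: Fixed black rubber pad with a thin white painted outline, slab 44 x 55 mm and 5 mm thick, flat on the bench, no rim. The outline is an oblong of 35 x 46 mm (the heatsink's). Origin: centre of the underside, so things stand 5 mm above it. Its y axis runs along the long side, z up.
- pad_large_oblong: Fixed black rubber pad with a thin white painted outline, slab 56 x 78 mm and 5 mm thick, flat on the bench, no rim. The outline is an oblong of 46 x 68 mm (the fuse box's). Origin: centre of the underside, so things stand 5 mm above it. Its y axis runs along the long side, z up.
- pad_small_round: Fixed black rubber pad with a thin white painted outline, slab 68 x 68 mm and 5 mm thick, flat on the bench, no rim. The outline is a circle of 59 mm diameter (the smaller pot's). Origin: centre of the underside, so things stand 5 mm above it. z up.
- pad_large_round: Fixed black rubber pad with a thin white painted outline, slab 86 x 86 mm and 5 mm thick, flat on the bench, no rim. The outline is a circle of 76 mm diameter (the larger pot's). Origin: centre of the underside, so things stand 5 mm above it. z up.
- ipa_bottle: Bystander: white dispenser bottle with red spout, loose, 59 mm across and 151 mm tall, standing near the middle of the bench. Origin: centre of its underside, z up. It must stay standing. (Behind the work on the left, a magnifier lamp's ring head hangs over about x 0.58 to 0.80, y 0.13 to 0.36 m, lowest point 0.36 m above the bench top; nothing to be handled lies under it.)

How it is judged (in metres and radians):
On the way, in this order (a step that is already met when the one before it is completed fails the run):
1. The heatsink stands inside the small oblong outline and is let go (horizontal distance between heatsink_center and pad_small_oblong below 0.012 m and height (world z) of heatsink_center below 0.018 m and angle between heatsink_center's own z axis and vertical below 0.15 rad and linear speed of heatsink below 0.02 m/s and contact force between the fingers and heatsink below 0.2 N and angle between the y axis of heatsink_center and the y axis of pad_small_oblong, either way round below 0.35 rad), for 0.2 s.
2. The fuse box stands inside the large oblong outline and is let go (horizontal distance between fuse_box_center and pad_large_oblong below 0.012 m and height (world z) of fuse_box_center below 0.02 m and angle between fuse_box_center's own z axis and vertical below 0.15 rad and linear speed of fuse_box below 0.02 m/s and contact force between the fingers and fuse_box below 0.2 N and angle between the y axis of fuse_box_center and the y axis of pad_large_oblong, either way round below 0.35 rad), for 0.2 s.
3. The smaller pot stands inside the small round outline and is let go (horizontal distance between flux_jar_center and pad_small_round below 0.012 m and height (world z) of flux_jar_center below 0.024 m and angle between flux_jar_center's own z axis and vertical below 0.15 rad and linear speed of flux_jar below 0.02 m/s and contact force between the fingers and flux_jar below 0.2 N), for 0.2 s.
4. The larger pot stands inside the large round outline and is let go (horizontal distance between tip_cleaner_center and pad_large_round below 0.012 m and height (world z) of tip_cleaner_center below 0.026 m and angle between tip_cleaner_center's own z axis and vertical below 0.15 rad and linear speed of tip_cleaner below 0.02 m/s and contact force between the fingers and tip_cleaner below 0.2 N), for 0.2 s.
At the end, for the whole second after the job is handed in: All four things stand released and at rest on their own pads, centres within 12 mm of the pads' centres, upright within 0.15 rad; heatsink and fuse box lengthwise along their outlines within 0.35 rad; the bottle stands (all of step 1 and all of step 2 and all of step 3 and all of step 4 and angle between ipa_bottle's own z axis and vertical below 0.3 rad); the robot touches nothing.
It fails at once if The dispenser bottle is knocked over (angle between ipa_bottle's own z axis and vertical above 0.5 rad).
It also fails if it takes over 128 s, if anything falls off the work surface, if the arm or the gripper's body presses on something with over 40 N, if the wrist force passes 120 N, or if a joint passes its speed limit or range.

### The arm

A 6-joint arm with a two-finger parallel gripper is mounted at the origin on a cart in front of the work surface, level with it; the furniture and walls round the work are solid. World frame = base frame: x ahead of the robot, y to its left, z up, the work surface at z = 0. Lengths are in m, angles in degrees, forces in N, time in s.
With the tool pointing down it reaches from about 0.35 to 0.975 m from the base axis. Payload 4.9 kg.
Tool frame: the origin (TCP) lies between the finger pads; the fingertips stand 8 mm ahead of it and the grasp point (between the pads) lies 11 mm behind it; z points along the fingers, y is the line along which they close (so a half turn about z gives the same grasp; the last joint's range is limited). The gripper opens to 85 mm and grips with 20 to 120 N. Pads are 22 mm wide; open, the fingers measure 114 mm over their backs; the gripper's body (76 mm by 85 mm) begins 54 mm behind the grasp point. The pads swing forward as they close: fully open they stand 13 mm farther back than shut.
Start: joints at [63.885, 3.019, 92.412, -0, 84.569, -6.818], TCP at [0.207, 0.59, 0.239] pointing down, gripper open.
Joint ranges: [-172.51, 172.51], [-57.92, 126.97], [3.15, 148.05], [-58.71, 238.71], [5.1, 150.11], [-179.66, 179.66]. Speed limits (degrees/s): [147.25, 147.25, 180, 180, 180, 180].

### API

Orientations are given as [roll, pitch, yaw] about the fixed x, y, z axes, in that order (R = Rz(yaw) Ry(pitch) Rx(roll)).
In Python, from bench import bot, optics gives the robot as it stands.
- The arm moves only by the shell command python3 -m handwheel 'ROWS' [FORCE]. ROWS is a JSON object of lists of equal length, an entry for each row: "travel": the shift along the tool's x, y, z in mm, a list of three; "delta_rot": the turn, a rotation vector about the tool's x, y, z in degrees, a list of three; "gripper": the opening, from 0 (shut) to 1 (fully open). A call has 1 to 8 rows; each row shifts and turns the commanded pose from where the row before left it, along the tool's axes as they then stand; what a row does not reach is not made up. A row lasts 1/12 s, in which the tool goes at most 41.7 mm and 7.16 degrees, less where a joint would pass 70% of its speed; a pose out of reach is approached as far as the arm can. A call is refused whole if a number of a shift passes 41.7 or a number of a turn 7.16, either way. A call with a gripper value outside its range is refused whole. The fingers move at their own pace and stop on an object; FORCE is the grip in N (left out, the last holds). Time passes only in rows, so rows that do not move let the fingers close. It gives the time, the measured TCP pose, the force, the opening and the grip force at its end, in the units of the state.
- bot.sense(): the state, without advancing time (a new reading comes with each control period).
- optics.camera(name): name is "scene" or "top" or "wrist"; returns (picture, depth): 400x640x3 uint8, red, green, blue; 400x640 float32, m along the optical axis (not along the pixel's ray), 0 where there is no reading.
- optics.get_calibration(name): a dict with "fx", "fy", "cx", "cy" (pixels), "k1" (the pictures are not rectified: a ray, as slopes to the right and down, at radius r is drawn at 1 + k1 r^2 times it, then the intrinsics apply), "R" (3x3) and "t" (3): a world point X has camera coordinates R X + t. Camera axes: x right, y down, z forward; pixel columns grow to the right and rows downward; lengths in m; the calibration is good to about 2 mm. A picture is of the moment at which its call begins: read the wrist's pose just before it. get_calibration takes no time and is no camera call; for the wrist camera it gives the pose at the moment of the call.
- bot.sign_off(): hands the job in; it is judged then, once.
The state is a dict: "time_s": time; "joints": joint angles; "qvel": joint speeds; "joint_efforts": joint torques, N m; "tcp_pos": TCP position; "orientation": TCP orientation; "wrist_force": force on the tool from outside, world axes, zero at the start; "wrist_torque": the same for the moment, N m; "finger_gap": finger opening in m; "grasp_force": force on a finger pad.
Only numpy, scipy, OpenCV 4.12 (cv2) and the standard library are available. Lean on these libraries where they do the work, as an engineer would, in place of code of your own. Each camera call takes 0.05 s, during which the arm holds its last target. There are 200 camera calls.

## Working session

There is one attempt and no reset: what is moved stays moved. The work goes in short steps, Python scripts to look and compute and a shell command to move; the robot and the scene stay as the last step left them, time stands still between calls to the robot, and variables do not carry over. Pictures are saved under pics/ and viewed, at most 14 in all, crops included, and the job is handed in when it is done.

```bash
mkdir -p pics; ls
python3 - <<'E'
from bench import bot, optics
import cv2
s=bot.sense();print(s)
for n in("scene","top"):
    p,d=optics.camera(n);cv2.imwrite(f"pics/{n}0.png",p[:,:,::-1])
    import numpy as np;np.save(f"pics/{n}0.npy",d);c=optics.get_calibration(n);print(n,c)
E
```

```text
pics
{'time_s': 0.0, 'joints': array([ 6.38856848e+01,  3.05633842e+00,  9.24932029e+01,  4.70613768e-05,
        8.45697870e+01, -6.81866878e+00]), 'qvel': array([-0.01625337, -0.03939456,  0.04512983,  0.042724  ,  0.10251293,
        0.03999343]), 'joint_efforts': array([ 1.44610326e-04, -3.93690634e+01, -3.70167124e+01, -1.29260175e-04,
        7.43972138e-03, -1.11121028e-05]), 'tcp_pos': array([0.20625627, 0.58932953, 0.23806139]), 'orientation': array([-1.79881521e+02, -1.42140455e-02,  1.60704334e+02]), 'wrist_force': array([ 0.22335333, -0.01220712,  0.31976704]), 'wrist_torque': array([-0.01063702, -0.0750117 ,  0.00973941]), 'grasp_force': 0.0, 'finger_gap': 0.08504061615458715}
scene {'fx': 411.3234025962898, 'fy': 411.3234025962898, 'cx': 318.830817793213, 'cy': 192.85867934987692, 'k1': -0.09000374461961853, 'R': array([[ 0.86063047, -0.50881576, -0.02053601],
       [-0.28846444, -0.45389311, -0.84307135],
       [ 0.41964684,  0.7314968 , -0.53740949]]), 't': array([-0.41202209,  0.27067727,  0.78148311])}
top {'fx': 449.7253803957077, 'fy': 449.7253803957077, 'cx': 315.53136853435603, 'cy': 200.68497717217795, 'k1': 0.015221725917854562, 'R': array([[ 0.02513933, -0.99968231,  0.00181216],
       [-0.98915385, -0.0251369 , -0.14471626],
       [ 0.14471584,  0.00184556, -0.98947154]]), 't': array([0.05515531, 0.53607855, 1.22788703])}
```

View pics/scene0.png

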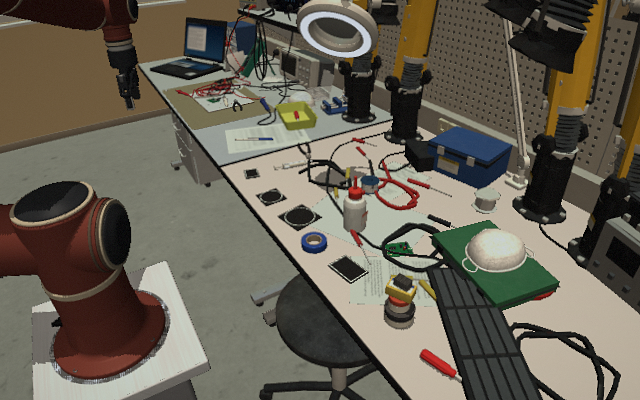

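View pics/top0.png

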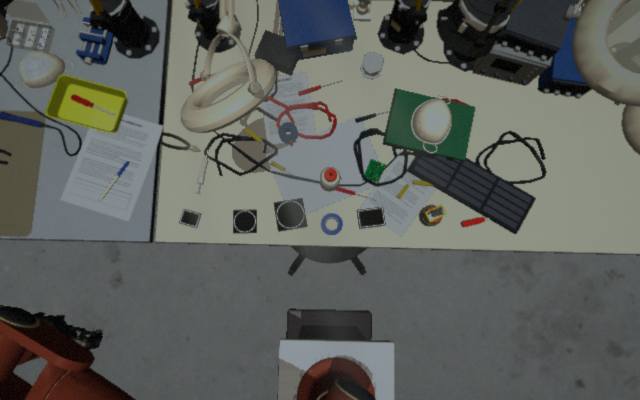

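The top view shows the stack at about (432,214). The pads are the small oblong (190,218), small round (245,221), large round (290,215) and large oblong (371,218). The bottle is at (331,178) with a tape roll at (331,224). The scene view agrees, with the stack at (402,300).

```bash
cat > h.py <<'E'
import numpy as np, cv2
from bench import bot, optics
def ray(c,uv):
    K=np.array([[c['fx'],0,c['cx']],[0,c['fy'],c['cy']],[0,0,1]])
    p=cv2.undistortPoints(np.array(uv,float).reshape(-1,1,2),K,np.array([c['k1'],0,0,0,0.]))[:,0]
    return np.c_[p,np.ones(len(p))]
def at_z(c,uv,z):
    r=ray(c,uv)@c['R']; o=-c['R'].T@c['t']
    return o+r*((z-o[2])/r[:,2])[:,None]
def at_d(c,uv,d):
    return (ray(c,uv)*np.asarray(d)[:,None]-c['t'])@c['R']
def cloud(c,d):
    v,u=np.mgrid[:400,:640]; P=at_d(c,np.c_[u.ravel(),v.ravel()],d.ravel()).reshape(400,640,3)
    P[d<=0]=np.nan; return P
def save(name,p,box=None,s=1):
    if box: x0,y0,x1,y1=box; p=p[y0:y1,x0:x1]
    cv2.imwrite(f'pics/{name}.png',cv2.resize(p[:,:,::-1],None,fx=s,fy=s,interpolation=cv2.INTER_CUBIC))
E
python3 - <<'E'
from h import *
p=cv2.imread('pics/top0.png')[:,:,::-1]; d=np.load('pics/top0.npy'); c=optics.get_calibration('top'); P=cloud(c,d)
g=p.max(2)
for n,(x,y) in dict(so=(190,218),sr=(245,221),lr=(290,215),lo=(371,218)).items():
    m=np.zeros_like(g);r=22;m[y-r:y+r,x-r:x+r]=(g[y-r:y+r,x-r:x+r]<110)
    m=cv2.morphologyEx(m,cv2.MORPH_CLOSE,np.ones((5,5)))
    k,l,st,ce=cv2.connectedComponentsWithStats(m); i=l[y,x]
    pts=np.argwhere(l==i)[:,::-1].astype(np.float32)
    W=at_z(c,pts,.005)[:,:2]; R=cv2.minAreaRect((W*1000).astype(np.float32)); z=np.nanmedian(P[pts[:,1].astype(int),pts[:,0].astype(int),2])
    print(n,R,'z',z,'com',W.mean(0))
for n,(x,y) in dict(stack=(432,214),bottle=(331,178)).items():
    q=P[y-25:y+25,x-25:x+25].reshape(-1,3); q=q[q[:,2]>.02]
    print(n,q[:,2].max())
    for lo in np.arange(.02,.16,.01):
        s=q[(q[:,2]>lo)&(q[:,2]<lo+.01)]
        if len(s)>3: print(round(lo,3),len(s),s.min(0).round(3),s.max(0).round(3))
s=optics.get_calibration('scene');D=np.load('pics/scene0.npy');Q=cloud(s,D);q=Q[260:335,375:430].reshape(-1,3);q=q[q[:,2]>.02]
for lo in np.arange(.02,.12,.01):
        w=q[(q[:,2]>lo)&(q[:,2]<lo+.01)]
        if len(w)>3: print('sc',round(lo,3),len(w),w.min(0).round(3),w.max(0).round(3))
cw=optics.get_calibration('wrist'); S=bot.sense()
print('wristcam',-cw['R'].T@cw['t'],S['tcp_pos'],cw['R'],cw['fx'])
E
```

```text
so ((480.40899658203125, 428.2439270019531), (54.265384674072266, 43.532814025878906), 75.51761627197266) z 0.0038150598023028058 com [0.48019807 0.42745015]
sr ((475.2189636230469, 271.0850524902344), (69.07089233398438, 66.20462799072266), 2.968898296356201) z 0.003171008692901094 com [0.47526709 0.27121222]
lr ((498.80938720703125, 141.3466796875), (86.3161849975586, 86.41902923583984), 10.932154655456543) z 0.0033910646358878034 com [0.49830687 0.14146296]
lo ((495.46124267578125, -91.06487274169922), (55.79159164428711, 77.93193054199219), 8.209711074829102) z 0.003730323833511036 com [ 0.4954165  -0.09090512]
stack 0.10838385441602436
0.02 51 [ 0.478 -0.333  0.02 ] [ 0.581 -0.228  0.03 ]
0.03 106 [ 0.475 -0.286  0.03 ] [ 0.532 -0.229  0.04 ]
0.04 5 [ 0.482 -0.254  0.042] [ 0.512 -0.235  0.045]
0.05 11 [ 0.481 -0.268  0.053] [ 0.522 -0.237  0.06 ]
0.06 35 [ 0.479 -0.274  0.061] [ 0.522 -0.227  0.07 ]
0.07 13 [ 0.481 -0.27   0.071] [ 0.523 -0.227  0.08 ]
0.08 146 [ 0.48  -0.285  0.081] [ 0.528 -0.226  0.09 ]
0.09 31 [ 0.491 -0.272  0.09 ] [ 0.515 -0.239  0.1  ]
0.1 33 [ 0.492 -0.
[... 670 characters left out ...]
02 ] [ 0.52  -0.244  0.03 ]
sc 0.03 278 [ 0.475 -0.293  0.03 ] [ 0.532 -0.235  0.04 ]
sc 0.04 82 [ 0.482 -0.283  0.04 ] [ 0.514 -0.246  0.05 ]
sc 0.05 76 [ 0.482 -0.283  0.05 ] [ 0.506 -0.246  0.06 ]
sc 0.06 127 [ 0.48 -0.29  0.06] [ 0.526 -0.245  0.07 ]
sc 0.07 120 [ 0.479 -0.29   0.07 ] [ 0.528 -0.243  0.08 ]
sc 0.08 248 [ 0.481 -0.289  0.08 ] [ 0.528 -0.234  0.09 ]
sc 0.09 77 [ 0.493 -0.279  0.09 ] [ 0.518 -0.246  0.1  ]
sc 0.1 122 [ 0.492 -0.277  0.1  ] [ 0.517 -0.246  0.105]
wristcam [0.13995451 0.6132302  0.37240137] [0.20631914 0.58938778 0.23818305] [[ 0.33069591  0.9437359  -0.0016631 ]
 [ 0.90657151 -0.31718241  0.27843028]
 [ 0.26223714 -0.09358347 -0.960455  ]] 308.60109233696704
```

```bash
python3 -m handwheel '{"travel":[[-23,-29,0],[-23,-29,0],[-23,-29,0],[-23,-29,0],[-23,-29,0],[-23,-29,0],[-23,-29,0],[-23,-29,0]],"delta_rot":[[0,0,0],[0,0,0],[0,0,0],[0,0,0],[0,0,0],[0,0,0],[0,0,0],[0,0,0]],"gripper":[1,1,1,1,1,1,1,1]}' 25
python3 -m handwheel '{"travel":[[-23,-29,0],[-23,-29,0],[-23,-29,0],[-23,-29,0],[-23,-29,0],[-23,-29,0],[-23,-29,0],[-23,-29,0]],"delta_rot":[[0,0,0],[0,0,0],[0,0,0],[0,0,0],[0,0,0],[0,0,0],[0,0,0],[0,0,0]],"gripper":[1,1,1,1,1,1,1,1]}'
python3 -m handwheel '{"travel":[[-23,-29,0],[-23,-29,0],[-23,-29,0],[-23,-29,0],[-23,-29,0],[-23,-29,0],[-23,-29,0],[-23,-29,0]],"delta_rot":[[0,0,0],[0,0,0],[0,0,0],[0,0,0],[0,0,0],[0,0,0],[0,0,0],[0,0,0]],"gripper":[1,1,1,1,1,1,1,1]}'
python3 -m handwheel '{"travel":[[0,0,0],[0,0,0]],"delta_rot":[[0,0,0],[0,0,0]],"gripper":[1,1]}'
python3 - <<'E'
from h import *
c=optics.get_calibration('wrist');p,d=optics.camera('wrist');save('w1',p)
np.savez('pics/w1.npz',p=p,d=d,**c); print(bot.sense()['joints'])
E
```

```text
time_s: 0.77
tcp_pos: [0.3034, 0.3083, 0.2388]
orientation: [-180.0, -0.0, 160.7]
wrist_force: [1.6, 0.0, -0.2]
finger_gap: 0.0856
grasp_force: 0.0
time_s: 1.43
tcp_pos: [0.4004, 0.0285, 0.239]
orientation: [180.0, 0.0, 160.7]
wrist_force: [0.6, 0.2, 0.7]
finger_gap: 0.0853
grasp_force: 0.0
time_s: 2.1
tcp_pos: [0.4975, -0.2512, 0.2386]
orientation: [180.0, -0.1, 160.7]
wrist_force: [0.2, -0.0, 0.8]
finger_gap: 0.0854
grasp_force: 0.0
time_s: 2.27
tcp_pos: [0.4973, -0.2508, 0.2381]
orientation: [180.0, -0.1, 160.6]
wrist_force: [-0.3, 0.9, -0.3]
finger_gap: 0.0851
grasp_force: 0.0
[-3.43378196e+01 -6.25565584e+00  1.01590409e+02  1.61650952e-02
  8.47841126e+01 -1.04981356e+02]
```

View pics/w1.png

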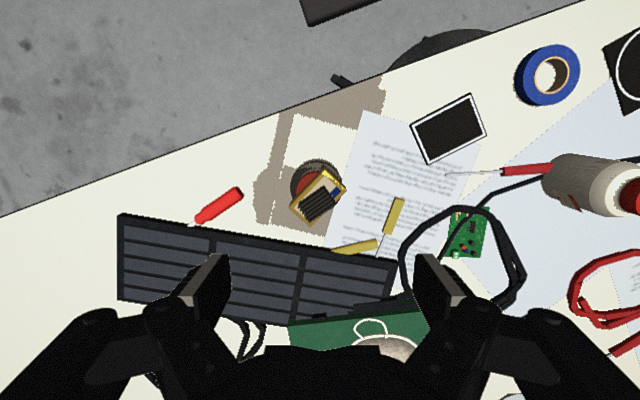

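The wrist view shows the stack at about (318,195), with the dark heatsink on the yellow box skewed relative to the tool. The keyboard lies just below it at (120–395, 215–320), and the large oblong pad is at (448,128).

```bash
cat >> h.py <<'E'
def layer(P,ctr,r,lo,hi):
    m=np.isfinite(P[...,2])&(np.hypot(P[...,0]-ctr[0],P[...,1]-ctr[1])<r)&(P[...,2]>lo)&(P[...,2]<hi)
    m=m.astype(np.uint8); k,l,st,_=cv2.connectedComponentsWithStats(m); 
    if k<2: return None
    i=1+st[1:,4].argmax(); q=P[l==i]
    R=cv2.minAreaRect((q[:,:2]*1000).astype(np.float32)); w,h=R[1]; a=R[2] if w>h else R[2]+90
    C=cv2.minEnclosingCircle((q[:,:2]*1000).astype(np.float32))
    return dict(n=len(q),z=round(float(np.median(q[:,2])),4),rect=np.round(R[0],1),size=np.round(sorted(R[1]),1),long=round((a+90)%180-90,1),circ=np.round([*C[0],C[1]],1))
E
python3 - <<'E'
from h import *
f=np.load('pics/w1.npz');P=cloud(f,f['d']);ctr=(.504,-.257)
for lo,hi in[(.098,.115),(.080,.091),(.058,.067),(.028,.038)]:print(lo,layer(P,ctr,.05,lo,hi))
print('pad lo',layer(P,(.4955,-.091),.055,.003,.008))
m=np.isfinite(P[...,2])&(P[...,1]<-.2)&(np.hypot(P[...,0]-.504,P[...,1]+.257)>.045)&(P[...,2]>.01)&(P[...,0]<.62)
q=P[m]; i=np.hypot(q[:,0]-.504,q[:,1]+.257); print('obst',q[i.argsort()[:400:40]].round(3), np.percentile(q[:,2],[50,95]))
K=P[230:300,130:180].reshape(-1,3); print('kbd corner',np.nanmedian(K,0)); print(P[205,230],P[240,300],P[243,340])
E
```

```text
0.098 {'n': 504, 'z': 0.1025, 'rect': array([ 505. , -258.4]), 'size': array([18.9, 30.1]), 'long': -73.7, 'circ': array([ 505.1, -258.5,   17.4])}
0.08 {'n': 924, 'z': 0.0856, 'rect': array([ 503.1, -257.2]), 'size': array([29.9, 51.9]), 'long': -63.0, 'circ': array([ 503.2, -256.6,   28.8])}
0.058 {'n': 201, 'z': 0.0635, 'rect': array([ 486.4, -265.4]), 'size': array([ 8.1, 32.7]), 'long': -63.0, 'circ': array([ 489.9, -263.6,   16.3])}
0.028 {'n': 475, 'z': 0.0334, 'rect': array([ 490. , -258.9]), 'size': array([32. , 59.1]), 'long': 88.9, 'circ': array([ 502.7, -259.2,   29.6])}
pad lo {'n': 3067, 'z': 0.0046, 'rect': array([498. , -94.4]), 'size': array([57.6, 79.3]), 'long': -80.4, 'circ': array([496.3, -93.5,  46.5])}
obst [[ 0.492 -0.214  0.309]
 [ 0.493 -0.213  0.316]
 [ 0.495 -0.213  0.316]
 [ 0.472 -0.289  0.273]
 [ 0.472 -0.289  0.289]
 [ 0.472 -0.289  0.293]
 [ 0.472 -0.289  0.271]
 [ 0.497 -0.212  0.314]
 [ 0.472 -0.289  0.269]
 [ 0.474 -0.291  0.281]] [0.26581951 0.31550662]
kbd corner [ 0.52873458 -0.48602088  0.02091806]
[ 0.49416411 -0.36736935  0.0124228 ] [ 0.57047208 -0.30589875 -0.00075029] [ 0.59082518 -0.25787344  0.00168663]
```

```bash
cat > go.py <<'E'
import sys,numpy as np
from bench import bot
# target x y z(mm) yaw: prints turn about tool z, then shift in tool axes AFTER the turn (tool down)
x,y,z,yaw=map(float,sys.argv[1:5]); s=bot.sense(); p=s['tcp_pos']*1000; a=s['orientation']
t=(a[2]-yaw+180)%360-180; r=np.radians(yaw); d=np.array([x,y,z])-p
print('now',p.round(1),a.round(1),'turn',round(t,1),'then shift',round(d[0]*np.cos(r)+d[1]*np.sin(r),1),round(d[0]*np.sin(r)-d[1]*np.cos(r),1),round(-d[2],1),
 'wf',s['wrist_force'].round(1),'gap',round(s['finger_gap']*1e3,1),'grip',round(float(s['grasp_force']),1),'t',round(s['time_s'],1))
E
python3 -m handwheel '{"travel":[[0,0,0],[0,0,0],[0,0,0],[0,0,0],[0,0,0],[0,0,0],[0,0,0],[0,0,0]],"delta_rot":[[0,0,6.8],[0,0,6.8],[0,0,6.8],[0,0,6.8],[0,0,6.8],[0,0,6.8],[0,0,6.8],[0,0,6.8]],"gripper":[1,1,1,1,1,1,1,1]}'
python3 -m handwheel '{"travel":[[-4.7,2.6,0],[-4.8,2.7,25],[0,0,25],[0,0,25],[0,0,25],[0,0,0],[0,0,0]],"delta_rot":[[0,0,0],[0,0,0],[0,0,0],[0,0,0],[0,0,0],[0,0,0],[0,0,0]],"gripper":[1,1,1,1,1,1,1]}' >/dev/null
python3 go.py 505 -258.4 96.5 106.3
```

```text
time_s: 2.98
tcp_pos: [0.4972, -0.2478, 0.2394]
orientation: [180.0, -0.0, 106.1]
wrist_force: [-0.9, 0.3, -0.6]
finger_gap: 0.0856
grasp_force: 0.0
now [ 504.4 -255.8  138. ] [-179.9   -0.2  106.5] turn 0.2 then shift -2.7 -0.1 41.5 wf [-0.1  0.2  0. ] gap 85.4 grip 0.0 t 3.6
```

```bash
python3 -m handwheel '{"travel":[[-2.7,0,14],[0,0,14],[0,0,13],[0,0,0],[0,0,0],[0,0,0]],"delta_rot":[[0,0,0],[0,0,0],[0,0,0],[0,0,0],[0,0,0],[0,0,0]],"gripper":[1,1,1,1,0.6,0.5]}'
python3 go.py 505 -258.4 96.5 106.3
python3 -m handwheel '{"travel":[[0,0,0],[0,0,0],[0,0,0],[0,0,0],[0,0,0],[0,0,0],[0,0,0],[0,0,0]],"delta_rot":[[0,0,0],[0,0,0],[0,0,0],[0,0,0],[0,0,0],[0,0,0],[0,0,0],[0,0,0]],"gripper":[0.35,0.3,0.25,0.2,0.1,0,0,0]}' 25
python3 go.py 505 -258.4 96.5 106.3
```

```text
time_s: 4.07
tcp_pos: [0.5062, -0.2598, 0.0984]
orientation: [180.0, 0.0, 106.3]
wrist_force: [-0.1, -0.2, 0.1]
finger_gap: 0.064
grasp_force: 0.0
now [ 506.2 -259.8   98.4] [180.    0.  106.3] turn 0.0 then shift 1.6 -0.7 1.9 wf [-0.1 -0.2  0.1] gap 64.0 grip 0.0 t 4.1
time_s: 4.73
tcp_pos: [0.5063, -0.26, 0.099]
orientation: [180.0, 0.0, 106.3]
wrist_force: [-1.3, -1.0, 4.6]
finger_gap: 0.0183
grasp_force: 26.2
now [ 506.3 -260.    99. ] [180.    0.  106.3] turn 0.0 then shift 1.9 -0.8 2.5 wf [-1.3 -1.   4.6] gap 18.3 grip 26.2 t 4.7
```

```bash
python3 -m handwheel '{"travel":[[0,0,10],[0,0,0]],"delta_rot":[[0,0,0],[0,0,0]],"gripper":[0,0]}' >/dev/null 2>&1 & kill %1 2>/dev/null; wait; python3 go.py 505 -258.4 220 106.3
```

```text
now [ 506.3 -260.    99. ] [180.    0.  106.3] turn 0.0 then shift 1.9 -0.8 -121.0 wf [-1.3 -1.   4.6] gap 18.3 grip 26.2 t 4.7
```

That stray downward row was killed before it ran: the pose and clock haven't changed. Lifting now.

```bash
python3 -m handwheel '{"travel":[[0,0,-8],[0,0,-20],[0,0,-25],[0,0,-25],[0,0,-25],[0,0,-20]],"delta_rot":[[0,0,0],[0,0,0],[0,0,0],[0,0,0],[0,0,0],[0,0,0]],"gripper":[0,0,0,0,0,0]}'
python3 -m handwheel '{"travel":[[34.5,3.2,0],[34.5,3.2,0],[34.5,3.2,0],[34.5,3.2,0],[34.5,3.2,0]],"delta_rot":[[0,0,0],[0,0,0],[0,0,0],[0,0,0],[0,0,0]],"gripper":[0,0,0,0,0]}' >/dev/null
python3 -m handwheel '{"travel":[[34.5,3.2,0],[34.5,3.2,0],[34.5,3.2,0],[34.5,3.2,0],[34.5,3.2,0]],"delta_rot":[[0,0,0],[0,0,0],[0,0,0],[0,0,0],[0,0,0]],"gripper":[0,0,0,0,0]}' >/dev/null
python3 -m handwheel '{"travel":[[32.3,13.6,0],[32.3,13.6,0],[32.3,13.6,0],[32.3,13.6,0],[32.3,13.6,0]],"delta_rot":[[0,0,0],[0,0,0],[0,0,0],[0,0,0],[0,0,0]],"gripper":[0,0,0,0,0]}' >/dev/null
python3 -m handwheel '{"travel":[[32.3,13.6,0],[32.3,13.6,0],[32.3,13.6,0],[32.3,13.6,0],[32.3,13.6,0]],"delta_rot":[[0,0,0],[0,0,0],[0,0,0],[0,0,0],[0,0,0]],"gripper":[0,0,0,0,0]}' >/dev/null
python3 -m handwheel '{"travel":[[0,0,0],[0,0,0],[0,0,0],[0,0,0],[0,0,0],[0,0,0]],"delta_rot":[[0,0,6.2],[0,0,6.2],[0,0,6.2],[0,0,6.2],[0,0,6],[0,0,0]],"gripper":[0,0,0,0,0,0]}'
python3 go.py 480.3 427.8 220 75.5
python3 - <<'E'
from h import *
c=optics.get_calibration('wrist');p,d=optics.camera('wrist');save('w2',p);P=cloud(c,d)
print(layer(P,(.4803,.4278),.042,.003,.008))
E
```

```text
time_s: 5.23
tcp_pos: [0.5063, -0.2596, 0.2234]
orientation: [179.9, 0.1, 106.3]
wrist_force: [0.3, 0.4, -0.5]
finger_gap: 0.0185
grasp_force: 25.6
time_s: 7.4
tcp_pos: [0.4794, 0.4287, 0.221]
orientation: [-180.0, 0.0, 75.4]
wrist_force: [0.1, -0.2, -0.9]
finger_gap: 0.0182
grasp_force: 25.6
now [479.4 428.7 221. ] [-180.     0.    75.4] turn -0.1 then shift -0.6 1.1 1.0 wf [ 0.1 -0.2 -0.9] gap 18.2 grip 25.6 t 7.4
{'n': 1586, 'z': 0.0043, 'rect': array([482. , 429.9]), 'size': array([43.3, 54. ]), 'long': 76.1, 'circ': array([482.2, 429.4,  33.3])}
```

View pics/w2.png

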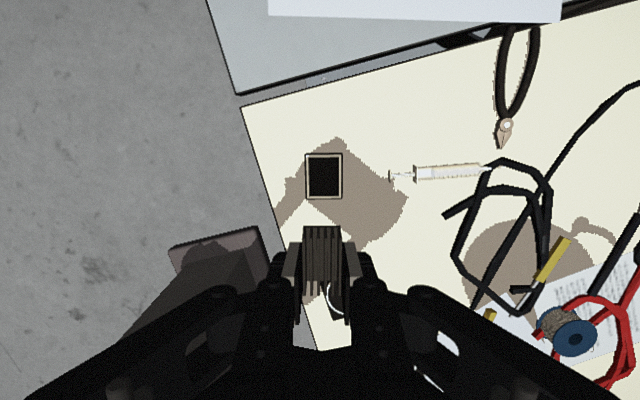

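The wrist view shows the held heatsink at (325,260), aligned with the pad at (324,177). Both measurements of the pad agree within 2 mm.

```bash
python3 -m handwheel '{"travel":[[-1.4,1.5,35],[0,0,35],[0,0,35],[0,0,35],[0,0,30],[0,0,18],[0,0,0],[0,0,0]],"delta_rot":[[0,0,0],[0,0,0],[0,0,0],[0,0,0],[0,0,0],[0,0,0],[0,0,0],[0,0,0]],"gripper":[0,0,0,0,0,0,0,0]}' >/dev/null
python3 go.py 480.5 427 18.5 75.5
```

```text
now [480.  426.3  32.1] [-1.799e+02  1.000e-01  7.560e+01] turn 0.1 then shift 0.8 0.3 13.6 wf [ 0.3  0.8 -0.1] gap 18.3 grip 25.6 t 8.1
```

```bash
python3 -m handwheel '{"travel":[[0.5,0,7],[0,0,4],[0,0,2],[0,0,0],[0,0,0]],"delta_rot":[[0,0,0],[0,0,0],[0,0,0],[0,0,0],[0,0,0]],"gripper":[0,0,0,0,0]}' >/dev/null
python3 go.py 480.5 427 18 75.5
```

```text
now [481.3 427.6  21. ] [180.   -0.   75.5] turn 0.0 then shift -0.8 -0.6 3.0 wf [ 1.  -0.9  1.1] gap 18.0 grip 25.6 t 8.5
```

```bash
python3 -m handwheel '{"travel":[[0,0,1],[0,0,1],[0,0,0],[0,0,0]],"delta_rot":[[0,0,0],[0,0,0],[0,0,0],[0,0,0]],"gripper":[0,0,0,0]}' >/dev/null
python3 go.py 480.5 427 18 75.5
```

```text
now [481.  427.4  18.3] [-180.     0.    75.5] turn 0.0 then shift -0.5 -0.4 0.3 wf [ 0.1 -0.5  0.7] gap 17.9 grip 25.6 t 8.9
```

```bash
python3 -m handwheel '{"travel":[[0,0,0],[0,0,0],[0,0,0],[0,0,0],[0,0,0],[0,0,0],[0,0,0],[0,0,0]],"delta_rot":[[0,0,0],[0,0,0],[0,0,0],[0,0,0],[0,0,0],[0,0,0],[0,0,0],[0,0,0]],"gripper":[0.3,0.4,0.5,0.5,0.5,0.5,0.5,0.5]}'
python3 -m handwheel '{"travel":[[0,0,-10],[0,0,-20],[0,0,-35],[0,0,-35],[0,0,-35],[0,0,-35],[0,0,-30],[0,0,0]],"delta_rot":[[0,0,0],[0,0,0],[0,0,0],[0,0,0],[0,0,0],[0,0,0],[0,0,0],[0,0,0]],"gripper":[0.5,0.5,0.5,1,1,1,1,1]}'
python3 - <<'E'
from h import *
c=optics.get_calibration('wrist');p,d=optics.camera('wrist');P=cloud(c,d)
print(layer(P,(.4803,.4278),.042,.003,.008));print(layer(P,(.4803,.4278),.042,.015,.05))
E
python3 go.py 440 80 220 75.5
```

```text
time_s: 9.53
tcp_pos: [0.481, 0.4274, 0.0183]
orientation: [-180.0, 0.0, 75.5]
wrist_force: [0.8, 0.0, -0.4]
finger_gap: 0.0426
grasp_force: 0.0
time_s: 10.2
tcp_pos: [0.4841, 0.4297, 0.2289]
orientation: [179.4, -0.7, 75.5]
wrist_force: [0.3, -0.4, 0.9]
finger_gap: 0.0854
grasp_force: 0.0
{'n': 1116, 'z': 0.0043, 'rect': array([482. , 429.9]), 'size': array([43.5, 53.4]), 'long': 76.2, 'circ': array([482. , 429.9,  33.3])}
{'n': 27, 'z': 0.0217, 'rect': array([473.7, 432.1]), 'size': array([ 0.2, 28.9]), 'long': 75.2, 'circ': array([473.6, 432.2,  14.5])}
now [483.1 429.  225.2] [179.6  -0.5  75.5] turn 0.0 then shift -348.6 45.6 5.2 wf [ 0.3 -0.6  1.1] gap 85.1 grip 0.0 t 10.2
```

```bash
python3 -m handwheel '{"travel":[[-34.8,4.6,0],[-34.8,4.6,0],[-34.8,4.6,0],[-34.8,4.6,0],[-34.8,4.6,0]],"delta_rot":[[0,0,0],[0,0,0],[0,0,0],[0,0,0],[0,0,0]],"gripper":[1,1,1,1,1]}' >/dev/null
python3 -m handwheel '{"travel":[[-34.8,4.6,0],[-34.8,4.6,0],[-34.8,4.6,0],[-34.8,4.6,0],[-34.8,4.6,0]],"delta_rot":[[0,0,0],[0,0,0],[0,0,0],[0,0,0],[0,0,0]],"gripper":[1,1,1,1,1]}' >/dev/null
python3 -m handwheel '{"travel":[[-31,14.5,0],[-31,14.5,0],[-31,14.5,0],[-31,14.5,0],[-31,14.5,0]],"delta_rot":[[0,0,0],[0,0,0],[0,0,0],[0,0,0],[0,0,0]],"gripper":[1,1,1,1,1]}' >/dev/null
python3 -m handwheel '{"travel":[[-31,14.5,0],[-31,14.5,0],[-31,14.5,0],[-31,14.5,0],[-31,14.5,0]],"delta_rot":[[0,0,0],[0,0,0],[0,0,0],[0,0,0],[0,0,0]],"gripper":[1,1,1,1,1]}' >/dev/null
python3 -m handwheel '{"travel":[[0,0,0],[0,0,0],[0,0,0],[0,0,0],[0,0,0],[0,0,0],[0,0,0]],"delta_rot":[[0,0,-6.9],[0,0,-6.9],[0,0,-6.9],[0,0,-6.9],[0,0,-6.9],[0,0,-6.9],[0,0,0]],"gripper":[1,1,1,1,1,1,1]}'
python3 - <<'E'
from h import *
c=optics.get_calibration('wrist');p,d=optics.camera('wrist');P=cloud(c,d)
for lo,hi in[(.080,.091),(.058,.067),(.028,.038)]:print(lo,layer(P,(.504,-.257),.05,lo,hi))
s=optics.get_calibration('scene');p,d=optics.camera('scene');P=cloud(s,d)
for lo,hi in[(.080,.091)]:print('sc',lo,layer(P,(.504,-.257),.05,lo,hi))
E
python3 go.py 503.1 -257.2 75 117
```

```text
time_s: 12.5
tcp_pos: [0.5006, -0.2571, 0.2172]
orientation: [-179.9, -0.1, 117.0]
wrist_force: [0.2, 0.1, 0.2]
finger_gap: 0.0854
grasp_force: 0.0
0.08 {'n': 1893, 'z': 0.0857, 'rect': array([ 503.6, -256.5]), 'size': array([29.7, 51.5]), 'long': -63.7, 'circ': array([ 503.6, -256.8,   29.2])}
0.058 {'n': 156, 'z': 0.0633, 'rect': array([ 486.2, -265.5]), 'size': array([ 5.9, 29.1]), 'long': -63.9, 'circ': array([ 488.8, -264.3,   14.5])}
0.028 {'n': 665, 'z': 0.0334, 'rect': array([ 502.3, -256. ]), 'size': array([53. , 58.7]), 'long': 29.6, 'circ': array([ 504.1, -258.8,   30. ])}
sc 0.08 {'n': 367, 'z': 0.0851, 'rect': array([ 503.2, -260.5]), 'size': array([31.7, 51.4]), 'long': -63.3, 'circ': array([ 503.4, -260.1,   28.7])}
now [ 500.8 -257.2  217.5] [-1.800e+02 -1.000e-01  1.167e+02] turn -0.3 then shift -1.1 2.1 142.5 wf [ 0.9  0.2 -0.2] gap 85.5 grip 0.0 t 12.6
```

```bash
python3 -m handwheel '{"travel":[[-1.1,2.3,30],[0,0,30],[0,0,30],[0,0,25],[0,0,15],[0,0,5],[0,0,0],[0,0,0]],"delta_rot":[[0,0,0],[0,0,0],[0,0,0],[0,0,0],[0,0,0],[0,0,0],[0,0,0],[0,0,0]],"gripper":[1,1,1,1,1,1,1,1]}' >/dev/null
python3 go.py 503.4 -257.3 75.5 116.5
```

```text
now [ 504.1 -257.7   84. ] [180.    0.  116.8] turn 0.3 then shift 0.7 -0.5 8.5 wf [-0.2  0.1  0.5] gap 85.3 grip 0.0 t 13.3
```

```bash
python3 -m handwheel '{"travel":[[0.5,-0.5,5],[0,0,1.5],[0,0,0],[0,0,0],[0,0,0],[0,0,0]],"delta_rot":[[0,0,0],[0,0,0],[0,0,0],[0,0,0],[0,0,0],[0,0,0]],"gripper":[1,1,1,0.7,0.6,0.5]}' 20 >/dev/null
python3 go.py 503.4 -257.3 75.5 116.5
python3 -m handwheel '{"travel":[[0,0,0],[0,0,0],[0,0,0],[0,0,0],[0,0,0],[0,0,0],[0,0,0],[0,0,0]],"delta_rot":[[0,0,0],[0,0,0],[0,0,0],[0,0,0],[0,0,0],[0,0,0],[0,0,0],[0,0,0]],"gripper":[0.45,0.4,0.35,0.3,0.25,0.2,0.2,0.2]}' 20 >/dev/null
python3 go.py 503.4 -257.3 75.5 116.5
```

```text
now [ 503.2 -257.3   77.2] [180.    0.  116.9] turn 0.4 then shift -0.1 0.1 1.7 wf [ 0.1 -0.3 -0.3] gap 51.8 grip 0.0 t 13.8
now [ 503.2 -257.3   77. ] [180.    0.  116.9] turn 0.4 then shift -0.1 0.2 1.5 wf [0.7 0.2 1.3] gap 29.9 grip 20.2 t 14.4
```

```bash
python3 -m handwheel '{"travel":[[0,0,-8],[0,0,-20],[0,0,-25],[0,0,-25],[0,0,-25],[0,0,-20],[0,0,0]],"delta_rot":[[0,0,0],[0,0,0],[0,0,0],[0,0,0],[0,0,0],[0,0,0],[0,0,0]],"gripper":[0.2,0.2,0.2,0.2,0.2,0.2,0.2]}'
python3 -m handwheel '{"travel":[[30.1,13.7,0],[30.1,13.7,0],[30.1,13.7,0],[30.1,13.7,0],[30.1,13.7,0],[0,0,0],[0,0,0],[0,0,0]],"delta_rot":[[0,0,0],[0,0,0],[0,0,0],[0,0,0],[0,0,0],[0,0,6],[0,0,6],[0,0,6]],"gripper":[0.2,0.2,0.2,0.2,0.2,0.2,0.2,0.2]}'
python3 -m handwheel '{"travel":[[0,0,0],[0,0,0]],"delta_rot":[[0,0,0],[0,0,0]],"gripper":[0.2,0.2]}' >/dev/null
python3 - <<'E'
from h import *
c=optics.get_calibration('wrist');p,d=optics.camera('wrist');save('w3',p);P=cloud(c,d)
print(layer(P,(.496,-.092),.05,.003,.008))
for lo,hi in[(.058,.067),(.028,.038)]:print(lo,layer(P,(.504,-.257),.05,lo,hi))
E
python3 go.py 496 -92 187 99
```

```text
time_s: 15.02
tcp_pos: [0.5053, -0.2587, 0.206]
orientation: [179.7, 0.5, 116.9]
wrist_force: [0.5, 0.1, 0.9]
finger_gap: 0.0298
grasp_force: 20.1
time_s: 15.68
tcp_pos: [0.4954, -0.0909, 0.1986]
orientation: [-179.9, -0.0, 98.7]
wrist_force: [-0.1, -1.7, -0.7]
finger_gap: 0.0298
grasp_force: 20.1
{'n': 2950, 'z': 0.0044, 'rect': array([495.7, -87.9]), 'size': array([55.2, 68.8]), 'long': -81.2, 'circ': array([495.9, -88.4,  43.4])}
0.058 {'n': 705, 'z': 0.0634, 'rect': array([ 502.8, -247.7]), 'size': array([23.8, 43.7]), 'long': -0.5, 'circ': array([ 502.7, -256.9,   21.9])}
0.028 {'n': 137, 'z': 0.0336, 'rect': array([ 529.8, -259.4]), 'size': array([10.7, 29.4]), 'long': -75.1, 'circ': array([ 525.5, -260.5,   14.7])}
now [495.7 -91.9 199.1] [-179.9   -0.    99. ] turn 0.0 then shift -0.1 0.3 12.1 wf [-0.   0.  -0.8] gap 29.7 grip 20.1 t 15.9
```

View pics/w3.png

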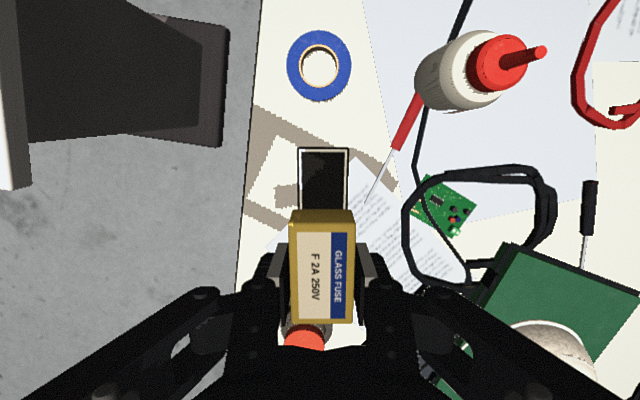

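The wrist view shows the held box at (322,265), in line with the large oblong pad at (322,180), whose near end it hides. The bottle is at (470,65), well clear.

```bash
python3 -m handwheel '{"travel":[[0,0.3,35],[0,0,35],[0,0,35],[0,0,30],[0,0,20],[0,0,10],[0,0,0],[0,0,0]],"delta_rot":[[0,0,0],[0,0,0],[0,0,0],[0,0,0],[0,0,0],[0,0,0],[0,0,0],[0,0,0]],"gripper":[0.2,0.2,0.2,0.2,0.2,0.2,0.2,0.2]}' >/dev/null
python3 go.py 496 -92 18.2 99
```

```text
now [496.6 -92.2  35.1] [-180.    -0.    98.9] turn -0.1 then shift 0.3 -0.5 16.9 wf [ 0.2 -0.8  0.4] gap 29.5 grip 20.1 t 16.6
```

```bash
python3 -m handwheel '{"travel":[[0.3,-0.5,8],[0,0,5],[0,0,2],[0,0,0.5],[0,0,0],[0,0,0]],"delta_rot":[[0,0,0],[0,0,0],[0,0,0],[0,0,0],[0,0,0],[0,0,0]],"gripper":[0.2,0.2,0.2,0.2,0.2,0.2]}' >/dev/null
python3 go.py 496 -92 18.2 99
```

```text
now [496.1 -91.8  19.7] [180.    0.   98.9] turn -0.1 then shift -0.2 -0.1 1.5 wf [-0.3 -0.4 -0.6] gap 29.8 grip 20.1 t 17.1
```

```bash
python3 -m handwheel '{"travel":[[0,0,0.8],[0,0,0.7],[0,0,0],[0,0,0],[0,0,0],[0,0,0],[0,0,0],[0,0,0]],"delta_rot":[[0,0,0],[0,0,0],[0,0,0],[0,0,0],[0,0,0],[0,0,0],[0,0,0],[0,0,0]],"gripper":[0.2,0.2,0.2,0.4,0.5,0.6,0.6,0.6]}'
python3 -m handwheel '{"travel":[[0,0,0],[0,0,-10],[0,0,-20],[0,0,-35],[0,0,-35],[0,0,-35],[0,0,-35],[0,0,-10]],"delta_rot":[[0,0,0],[0,0,0],[0,0,0],[0,0,0],[0,0,0],[0,0,0],[0,0,0],[0,0,0]],"gripper":[0.6,0.6,0.6,0.8,1,1,1,1]}'
python3 - <<'E'
from h import *
c=optics.get_calibration('wrist');p,d=optics.camera('wrist');P=cloud(c,d)
print(layer(P,(.496,-.092),.05,.003,.008));print(layer(P,(.496,-.092),.05,.015,.035))
for lo,hi in[(.058,.067),(.028,.038)]:print(lo,layer(P,(.504,-.257),.05,lo,hi))
E
python3 go.py 503 -257 190 99
```

```text
time_s: 17.73
tcp_pos: [0.4958, -0.0917, 0.0178]
orientation: [-180.0, 0.0, 98.9]
wrist_force: [0.9, 0.3, -0.2]
finger_gap: 0.0514
grasp_force: 0.0
time_s: 18.4
tcp_pos: [0.4987, -0.0927, 0.2057]
orientation: [179.4, 0.3, 98.9]
wrist_force: [0.4, -0.5, 1.6]
finger_gap: 0.0856
grasp_force: 0.0
{'n': 1753, 'z': 0.0043, 'rect': array([496.8, -91.9]), 'size': array([56. , 76.9]), 'long': -81.3, 'circ': array([496.3, -92.5,  46.4])}
{'n': 1424, 'z': 0.0266, 'rect': array([495.8, -91. ]), 'size': array([29.3, 51. ]), 'long': -80.7, 'circ': array([496.4, -91. ,  29. ])}
0.058 {'n': 920, 'z': 0.0635, 'rect': array([ 502.9, -251.1]), 'size': array([32.2, 43.4]), 'long': -2.3, 'circ': array([ 502.6, -256.9,   21.9])}
0.028 {'n': 736, 'z': 0.0334, 'rect': array([ 504.4, -252.1]), 'size': array([48.6, 60.1]), 'long': -0.3, 'circ': array([ 504.4, -258.3,   30.6])}
now [498.9 -92.7 205.5] [179.4   0.3  98.9] turn -0.1 then shift -162.9 -21.6 15.5 wf [ 0.9 -1.2  0.8] gap 85.4 grip 0.0 t 18.4
```

```bash
python3 -m handwheel '{"travel":[[-32.6,-4.3,0],[-32.6,-4.3,0],[-32.6,-4.3,0],[-32.6,-4.3,0],[-32.6,-4.3,0],[0,0,0],[0,0,0]],"delta_rot":[[0,0,0],[0,0,0],[0,0,0],[0,0,0],[0,0,0],[0,0,0],[0,0,0]],"gripper":[1,1,1,1,1,1,1]}' >/dev/null
python3 - <<'E'
from h import *
c=optics.get_calibration('wrist');p,d=optics.camera('wrist');P=cloud(c,d)
for lo,hi in[(.058,.067),(.028,.038)]:print(lo,layer(P,(.504,-.257),.05,lo,hi))
E
python3 go.py 502.6 -257 47 99
```

```text
0.058 {'n': 1784, 'z': 0.0635, 'rect': array([ 502.6, -257.1]), 'size': array([42.7, 43. ]), 'long': 49.7, 'circ': array([ 502.6, -257.5,   21.9])}
0.028 {'n': 880, 'z': 0.0335, 'rect': array([ 503.9, -256.4]), 'size': array([55.1, 59.3]), 'long': 0.6, 'circ': array([ 504.3, -258.9,   30.1])}
now [ 499.1 -255.9  196.4] [-1.799e+02 -1.000e-01  9.880e+01] turn -0.2 then shift -1.7 3.3 149.4 wf [-0.4 -0.3 -0.1] gap 85.0 grip 0.0 t 19.1
```

```bash
python3 -m handwheel '{"travel":[[-1.7,3.3,30],[0,0,30],[0,0,30],[0,0,25],[0,0,15],[0,0,8],[0,0,0],[0,0,0]],"delta_rot":[[0,0,0],[0,0,0],[0,0,0],[0,0,0],[0,0,0],[0,0,0],[0,0,0],[0,0,0]],"gripper":[1,1,1,1,1,1,1,1]}' >/dev/null
python3 go.py 502.6 -257.2 47 99
```

```text
now [ 503.5 -256.5   60.1] [180.  -0.  99.] turn -0.0 then shift -0.6 -1.0 13.1 wf [-0.1 -0.1  0.7] gap 85.4 grip 0.0 t 19.8
```

```bash
python3 -m handwheel '{"travel":[[-0.6,-1,8],[0,0,3],[0,0,1],[0,0,0],[0,0,0],[0,0,0]],"delta_rot":[[0,0,0],[0,0,0],[0,0,0],[0,0,0],[0,0,0],[0,0,0]],"gripper":[1,1,1,0.8,0.7,0.65]}' 25 >/dev/null
python3 go.py 502.6 -257.2 47 99
python3 -m handwheel '{"travel":[[0,0,0],[0,0,0],[0,0,0],[0,0,0],[0,0,0],[0,0,0],[0,0,0],[0,0,0]],"delta_rot":[[0,0,0],[0,0,0],[0,0,0],[0,0,0],[0,0,0],[0,0,0],[0,0,0],[0,0,0]],"gripper":[0.6,0.55,0.5,0.45,0.4,0.35,0.3,0.3]}' 25 >/dev/null
python3 go.py 502.6 -257.2 47 99
```

```text
now [ 502.6 -258.2   48.2] [180.    0.   98.9] turn -0.1 then shift 1.0 0.1 1.2 wf [-0.7  0.  -0.4] gap 55.6 grip 0.0 t 20.2
now [ 502.7 -258.2   48.2] [180.    0.   98.9] turn -0.1 then shift 1.0 0.1 1.2 wf [ 0.8 -0.2  4. ] gap 41.8 grip 25.6 t 20.9
```

```bash
python3 -m handwheel '{"travel":[[0,0,-8],[0,0,-17],[0,0,-25],[0,0,-30],[0,0,-30],[0,0,-30],[0,0,-25],[0,0,0]],"delta_rot":[[0,0,0],[0,0,0],[0,0,0],[0,0,0],[0,0,0],[0,0,0],[0,0,0],[0,0,0]],"gripper":[0.3,0.3,0.3,0.3,0.3,0.3,0.3,0.3]}'
python3 -m handwheel '{"travel":[[36.8,-2.1,0],[36.8,-2.1,0],[36.8,-2.1,0],[36.8,-2.1,0],[36.8,-2.1,0],[36.8,-2.1,0],[36.8,-2.1,0],[36.8,-2.1,0]],"delta_rot":[[0,0,0],[0,0,0],[0,0,0],[0,0,0],[0,0,0],[0,0,0],[0,0,0],[0,0,0]],"gripper":[0.3,0.3,0.3,0.3,0.3,0.3,0.3,0.3]}' >/dev/null
python3 -m handwheel '{"travel":[[33.1,10.3,0],[33.1,10.3,0],[33.1,10.3,0],[33.1,10.3,0],[33.1,10.3,0],[33.1,10.3,0],[33.1,10.3,0],[0,0,0]],"delta_rot":[[0,0,0],[0,0,0],[0,0,0],[0,0,0],[0,0,0],[0,0,0],[0,0,0],[0,0,0]],"gripper":[0.3,0.3,0.3,0.3,0.3,0.3,0.3,0.3]}'
python3 -m handwheel '{"travel":[[0,0,0],[0,0,0]],"delta_rot":[[0,0,0],[0,0,0]],"gripper":[0.3,0.3]}' >/dev/null
python3 - <<'E'
from h import *
c=optics.get_calibration('wrist');p,d=optics.camera('wrist');save('w4',p);P=cloud(c,d)
print(layer(P,(.475,.271),.05,.003,.008))
E
python3 go.py 475.2 270 18.5 99
```

```text
time_s: 21.58
tcp_pos: [0.505, -0.2596, 0.22]
orientation: [179.5, 0.4, 98.9]
wrist_force: [1.8, -1.4, 2.1]
finger_gap: 0.0412
grasp_force: 25.5
time_s: 22.92
tcp_pos: [0.4749, 0.2748, 0.2113]
orientation: [-179.9, -0.1, 99.2]
wrist_force: [-0.4, -0.3, -1.0]
finger_gap: 0.042
grasp_force: 25.7
{'n': 3159, 'z': 0.0043, 'rect': array([476.5, 271.6]), 'size': array([67.2, 67.5]), 'long': -87.1, 'circ': array([476.6, 271.5,  46.1])}
now [475.2 269.5 211.9] [-179.9    0.    98.9] turn -0.1 then shift 0.5 0.1 193.4 wf [-0.1 -0.  -0.6] gap 41.9 grip 25.7 t 23.1
```

View pics/w4.png

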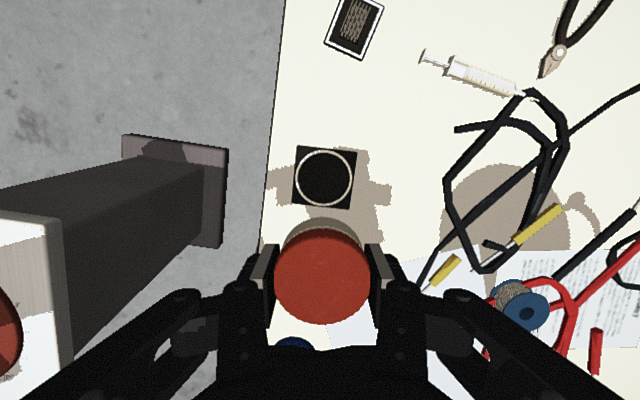

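The wrist view shows the held jar at (322,275), with the empty small round pad at (325,178). The placed heatsink sits inside its outline at (355,22).

```bash
python3 -m handwheel '{"travel":[[0.8,0.9,35],[0,0,35],[0,0,35],[0,0,35],[0,0,20],[0,0,12],[0,0,0],[0,0,0]],"delta_rot":[[0,0,0],[0,0,0],[0,0,0],[0,0,0],[0,0,0],[0,0,0],[0,0,0],[0,0,0]],"gripper":[0.3,0.3,0.3,0.3,0.3,0.3,0.3,0.3]}' >/dev/null
python3 go.py 476 270.4 19.6 99
```

```text
now [476.8 270.6  41.2] [180.    0.   98.8] turn -0.2 then shift -0.1 -0.8 21.6 wf [-0.3 -0.5 -0. ] gap 41.9 grip 25.7 t 23.8
```

```bash
python3 -m handwheel '{"travel":[[0,-0.5,10],[0,0,7],[0,0,2],[0,0,0.5],[0,0,0],[0,0,0]],"delta_rot":[[0,0,0],[0,0,0],[0,0,0],[0,0,0],[0,0,0],[0,0,0]],"gripper":[0.3,0.3,0.3,0.3,0.3,0.3]}' >/dev/null
python3 go.py 476 270.4 19.6 99
```

```text
now [476.2 271.4  21.7] [180.   -0.   98.9] turn -0.1 then shift -0.9 -0.3 2.1 wf [ 0.2 -0.  -0.3] gap 41.1 grip 25.7 t 24.3
```

```bash
python3 -m handwheel '{"travel":[[-0.8,0,1],[0,0,0.8],[0,0,0],[0,0,0],[0,0,0],[0,0,0],[0,0,0],[0,0,0]],"delta_rot":[[0,0,0],[0,0,0],[0,0,0],[0,0,0],[0,0,0],[0,0,0],[0,0,0],[0,0,0]],"gripper":[0.3,0.3,0.3,0.5,0.6,0.7,0.8,0.8]}'
python3 -m handwheel '{"travel":[[0,0,0],[0,0,-10],[0,0,-20],[0,0,-35],[0,0,-35],[0,0,-35],[0,0,-35],[0,0,-20]],"delta_rot":[[0,0,0],[0,0,0],[0,0,0],[0,0,0],[0,0,0],[0,0,0],[0,0,0],[0,0,0]],"gripper":[0.8,0.8,0.8,0.8,1,1,1,1]}'
python3 - <<'E'
from h import *
c=optics.get_calibration('wrist');p,d=optics.camera('wrist');P=cloud(c,d)
print(layer(P,(.476,.271),.05,.003,.008));print(layer(P,(.476,.271),.05,.025,.045))
E
python3 go.py 440 30 215 99
```

```text
time_s: 24.97
tcp_pos: [0.4762, 0.2704, 0.0196]
orientation: [180.0, -0.0, 98.9]
wrist_force: [1.2, -0.0, 0.4]
finger_gap: 0.0684
grasp_force: 0.0
time_s: 25.63
tcp_pos: [0.4775, 0.271, 0.2155]
orientation: [179.6, -0.1, 98.9]
wrist_force: [0.8, 0.3, 0.9]
finger_gap: 0.0853
grasp_force: 0.0
{'n': 1716, 'z': 0.0041, 'rect': array([476.4, 271.6]), 'size': array([67.3, 67.4]), 'long': -87.9, 'circ': array([477.1, 272.2,  46.4])}
{'n': 1348, 'z': 0.0344, 'rect': array([476.2, 271.5]), 'size': array([42.8, 43.1]), 'long': 72.9, 'circ': array([476.4, 271. ,  22.1])}
now [479.2 271.7 219.2] [179.3  -0.2  98.9] turn -0.1 then shift -232.6 -76.5 4.2 wf [1.  0.1 2.8] gap 85.6 grip 0.0 t 25.7
```

```bash
python3 -m handwheel '{"travel":[[-33.2,-10.9,0],[-33.2,-10.9,0],[-33.2,-10.9,0],[-33.2,-10.9,0],[-33.2,-10.9,0],[-33.2,-10.9,0],[-33.2,-10.9,0]],"delta_rot":[[0,0,0],[0,0,0],[0,0,0],[0,0,0],[0,0,0],[0,0,0],[0,0,0]],"gripper":[1,1,1,1,1,1,1]}' >/dev/null
python3 -m handwheel '{"travel":[[-36.8,2.3,0],[-36.8,2.3,0],[-36.8,2.3,0],[-36.8,2.3,0],[-36.8,2.3,0],[-36.8,2.3,0],[-36.8,2.3,0],[-36.8,2.3,0]],"delta_rot":[[0,0,0],[0,0,0],[0,0,0],[0,0,0],[0,0,0],[0,0,0],[0,0,0],[0,0,0]],"gripper":[1,1,1,1,1,1,1,1]}' >/dev/null
python3 -m handwheel '{"travel":[[0,0,0],[0,0,0]],"delta_rot":[[0,0,0],[0,0,0]],"gripper":[1,1]}' >/dev/null
python3 - <<'E'
from h import *
c=optics.get_calibration('wrist');p,d=optics.camera('wrist');P=cloud(c,d)
L=layer(P,(.504,-.257),.05,.028,.038);print(L)
r=np.radians(99);x=P[...,0]-.5042;y=P[...,1]+.2586;tx=x*np.cos(r)+y*np.sin(r);ty=x*np.sin(r)-y*np.cos(r)
for s in(1,-1):
    m=(abs(tx)<.016)&(s*ty>.033)&(s*ty<.07)&(P[...,2]<.1);print(s,m.sum(),np.percentile(P[...,2][m],[50,95,100]).round(3))
E
python3 go.py 504.2 -258.6 24 99
```

```text
{'n': 2590, 'z': 0.0334, 'rect': array([ 504.3, -258.4]), 'size': array([59.1, 59.2]), 'long': -81.8, 'circ': array([ 504.2, -258.8,   30.1])}
1 901 [0.001 0.003 0.004]
-1 913 [-0.001  0.001  0.002]
now [ 500.1 -259.4  209.5] [-180.    -0.    98.8] turn -0.2 then shift 0.1 4.1 185.5 wf [ 0.   0.4 -0.1] gap 85.7 grip 0.0 t 27.1
```

Finger footprints are clear of obstacles, so I'm descending.

```bash
python3 -m handwheel '{"travel":[[0.1,4.1,35],[0,0,35],[0,0,35],[0,0,30],[0,0,20],[0,0,10],[0,0,0],[0,0,0]],"delta_rot":[[0,0,0],[0,0,0],[0,0,0],[0,0,0],[0,0,0],[0,0,0],[0,0,0],[0,0,0]],"gripper":[1,1,1,1,1,1,1,1]}' >/dev/null
python3 go.py 504.2 -258.6 24 99
```

```text
now [ 504.8 -257.7   45.3] [180.   0.  99.] turn -0.0 then shift -0.8 -0.7 21.3 wf [ 0.3 -1.  -0.3] gap 85.4 grip 0.0 t 27.8
```

```bash
python3 -m handwheel '{"travel":[[-0.8,-0.7,10],[0,0,7],[0,0,3],[0,0,0],[0,0,0],[0,0,0]],"delta_rot":[[0,0,0],[0,0,0],[0,0,0],[0,0,0],[0,0,0],[0,0,0]],"gripper":[1,1,1,1,0.9,0.85]}' 40 >/dev/null
python3 go.py 504.2 -258.6 24 99
python3 -m handwheel '{"travel":[[0,0,0],[0,0,0],[0,0,0],[0,0,0],[0,0,0],[0,0,0],[0,0,0],[0,0,0]],"delta_rot":[[0,0,0],[0,0,0],[0,0,0],[0,0,0],[0,0,0],[0,0,0],[0,0,0],[0,0,0]],"gripper":[0.8,0.75,0.7,0.65,0.6,0.5,0.5,0.5]}' 40 >/dev/null
python3 go.py 504.2 -258.6 24 99
```

```text
now [ 504.  -259.4   24.9] [180.    0.   98.9] turn -0.1 then shift 0.8 0.3 0.9 wf [ 0.4  0.4 -0. ] gap 72.8 grip 0.0 t 28.3
now [ 504.3 -259.5   25.4] [180.    0.   98.9] turn -0.1 then shift 0.9 0.0 1.4 wf [-0.4  1.   5.2] gap 57.2 grip 43.2 t 29.0
```

```bash
python3 -m handwheel '{"travel":[[0,0,-8],[0,0,-17],[0,0,-30],[0,0,-32],[0,0,-32],[0,0,-32],[0,0,-25],[0,0,0]],"delta_rot":[[0,0,0],[0,0,0],[0,0,0],[0,0,0],[0,0,0],[0,0,0],[0,0,0],[0,0,0]],"gripper":[0.5,0.5,0.5,0.5,0.5,0.5,0.5,0.5]}'
python3 -m handwheel '{"travel":[[33.5,-2.5,0],[33.5,-2.5,0],[33.5,-2.5,0],[33.5,-2.5,0],[33.5,-2.5,0],[33.5,-2.5,0],[33.5,-2.5,0]],"delta_rot":[[0,0,0],[0,0,0],[0,0,0],[0,0,0],[0,0,0],[0,0,0],[0,0,0]],"gripper":[0.5,0.5,0.5,0.5,0.5,0.5,0.5]}' >/dev/null
python3 -m handwheel '{"travel":[[32.2,14.9,0],[32.2,14.9,0],[32.2,14.9,0],[32.2,14.9,0],[32.2,14.9,0],[0,0,0],[0,0,0],[0,0,0]],"delta_rot":[[0,0,0],[0,0,0],[0,0,0],[0,0,0],[0,0,0],[0,0,0],[0,0,0],[0,0,0]],"gripper":[0.5,0.5,0.5,0.5,0.5,0.5,0.5,0.5]}'
python3 - <<'E'
from h import *
c=optics.get_calibration('wrist');p,d=optics.camera('wrist');save('w5',p);P=cloud(c,d)
print(layer(P,(.4985,.1414),.062,.003,.008));print(layer(P,(.476,.271),.05,.025,.045))
E
python3 go.py 498.5 140.5 31 99
```

```text
time_s: 29.65
tcp_pos: [0.5064, -0.2609, 0.2075]
orientation: [179.5, 0.4, 98.9]
wrist_force: [1.4, -0.8, -0.8]
finger_gap: 0.0576
grasp_force: 43.5
time_s: 30.9
tcp_pos: [0.4979, 0.1402, 0.1987]
orientation: [-179.8, 0.0, 98.9]
wrist_force: [0.4, 0.2, -1.8]
finger_gap: 0.0575
grasp_force: 43.6
{'n': 4264, 'z': 0.0043, 'rect': array([499.1, 143.2]), 'size': array([80.9, 84.7]), 'long': 10.8, 'circ': array([499.7, 142.9,  57.8])}
{'n': 2156, 'z': 0.0345, 'rect': array([476.5, 270.5]), 'size': array([43.1, 43.6]), 'long': 86.1, 'circ': array([476.5, 271. ,  22.4])}
now [498.1 139.7 199.1] [-179.9    0.    98.9] turn -0.1 then shift 0.8 0.5 168.1 wf [-0.7 -0.3 -2.3] gap 57.5 grip 43.6 t 30.9
```

View pics/w5.png

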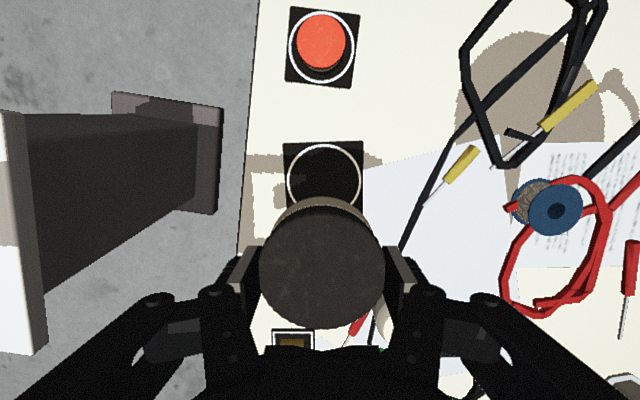

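The wrist view shows the held pot at (322,262) over the large round pad at (323,178). The smaller pot stands inside its circle at (320,42).

```bash
python3 -m handwheel '{"travel":[[0.4,1,35],[0,0,35],[0,0,30],[0,0,25],[0,0,15],[0,0,8],[0,0,0],[0,0,0]],"delta_rot":[[0,0,0],[0,0,0],[0,0,0],[0,0,0],[0,0,0],[0,0,0],[0,0,0],[0,0,0]],"gripper":[0.5,0.5,0.5,0.5,0.5,0.5,0.5,0.5]}' >/dev/null
python3 go.py 499 140.2 30.4 99
```

```text
now [500.1 140.2  52.9] [180.    0.   98.8] turn -0.2 then shift 0.2 -1.1 22.5 wf [ 0.6 -0.8 -0.9] gap 57.4 grip 43.6 t 31.6
```

```bash
python3 -m handwheel '{"travel":[[0,-0.8,10],[0,0,7],[0,0,2.5],[0,0,1],[0,0,0],[0,0,0]],"delta_rot":[[0,0,0],[0,0,0],[0,0,0],[0,0,0],[0,0,0],[0,0,0]],"gripper":[0.5,0.5,0.5,0.5,0.5,0.5]}' >/dev/null
python3 go.py 499 140.2 30.4 99
```

```text
now [499.2 140.9  32.2] [180.    0.   98.9] turn -0.1 then shift -0.6 -0.3 1.8 wf [-1.  -0.1 -2. ] gap 57.0 grip 43.6 t 32.1
```

```bash
python3 -m handwheel '{"travel":[[-0.5,0,0.8],[0,0,0.7],[0,0,0],[0,0,0],[0,0,0],[0,0,0],[0,0,0],[0,0,0]],"delta_rot":[[0,0,0],[0,0,0],[0,0,0],[0,0,0],[0,0,0],[0,0,0],[0,0,0],[0,0,0]],"gripper":[0.5,0.5,0.5,0.7,0.8,0.9,0.9,0.9]}'
python3 -m handwheel '{"travel":[[0,0,0],[0,0,-10],[0,0,-20],[0,0,-35],[0,0,-35],[0,0,-35],[0,0,-35],[0,0,-10]],"delta_rot":[[0,0,0],[0,0,0],[0,0,0],[0,0,0],[0,0,0],[0,0,0],[0,0,0],[0,0,0]],"gripper":[0.95,0.95,0.95,0.95,0.95,0.95,0.95,0.95]}'
python3 -m handwheel '{"travel":[[0,0,0],[0,0,0]],"delta_rot":[[0,0,0],[0,0,0]],"gripper":[1,1]}' >/dev/null
python3 - <<'E'
from h import *
c=optics.get_calibration('wrist');p,d=optics.camera('wrist');P=cloud(c,d)
print(layer(P,(.499,.1414),.062,.003,.008));print(layer(P,(.499,.1414),.062,.025,.05))
p,d=optics.camera('scene');save('s2',p,(220,120,460,320),3)
c=optics.get_calibration('top');p,d=optics.camera('top');P=cloud(c,d);print(layer(P,(.481,.428),.04,.012,.05),layer(P,(.496,-.092),.045,.015,.05))
E
python3 go.py 500 140 200 99
```

```text
time_s: 32.78
tcp_pos: [0.4994, 0.1403, 0.0308]
orientation: [180.0, 0.0, 98.9]
wrist_force: [0.5, 0.4, -0.0]
finger_gap: 0.0767
grasp_force: 0.0
time_s: 33.45
tcp_pos: [0.502, 0.1407, 0.2185]
orientation: [179.3, 0.0, 98.9]
wrist_force: [0.4, -0.2, 0.4]
finger_gap: 0.0811
grasp_force: 0.0
{'n': 2491, 'z': 0.004, 'rect': array([499.6, 141.1]), 'size': array([84.8, 85.2]), 'long': -79.2, 'circ': array([499.9, 141. ,  58.6])}
{'n': 2650, 'z': 0.0385, 'rect': array([499.1, 140.8]), 'size': array([59.1, 59.4]), 'long': 53.8, 'circ': array([499.2, 140.9,  30.1])}
{'n': 12, 'z': 0.0223, 'rect': array([481.7, 436.3]), 'size': array([ 4.8, 20.2]), 'long': -41.6, 'circ': array([482.8, 437.6,  10.1])} {'n': 197, 'z': 0.0256, 'rect': array([495.8, -90.9]), 'size': array([30.3, 52.4]), 'long': -80.9, 'circ': array([493.9, -90.8,  28.9])}
now [497.7 140.1 207.8] [-179.7   -0.    98.9] turn -0.1 then shift -0.4 2.2 7.8 wf [-0.3  0.3 -0. ] gap 85.3 grip 0.0 t 33.8
```

View pics/s2.png

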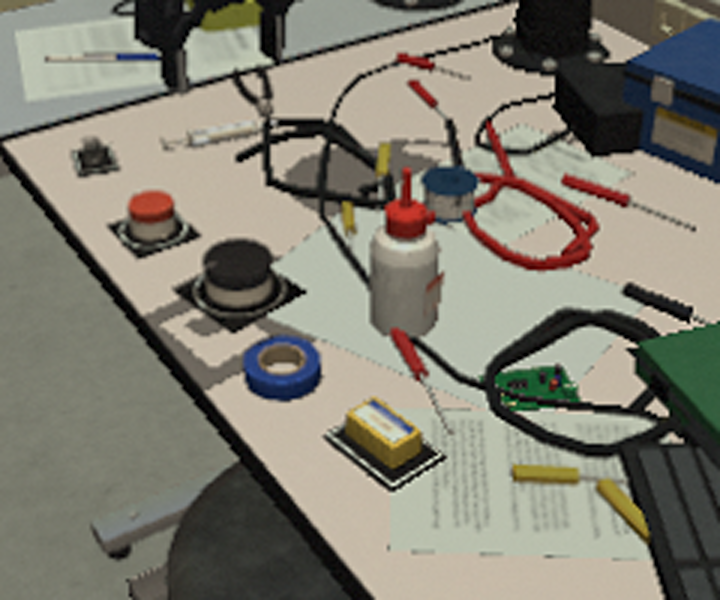

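The scene crop shows all four things upright on their pads: heatsink (95,155), smaller pot (152,215), larger pot (238,270) and box (383,433). The bottle is standing at (405,260) and the gripper is clear.

```bash
python3 -c "
from bench import bot;print(bot.sign_off())"
```

```text
the job is handed in; nothing more can be done
None
```

The stack is apart: all four things stand released on their own pads and the bottle is still standing. The job was handed in at about 34 s, and no verdict was shown.

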